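# Set the lamp-height gauge rod

### The job

Lever open the plywood gauge box's hinged cover with the blade of the filling knife, not with the fingers, and swing it right back so it stays open; then lay the knife down flat on the desk. Pull the sprung rod straight up by its knob until the top of the knob is level with the top of the pointer clip's tongue on the post, and finish while still holding it there against its spring. Leave the clip and the other things on the desk as they are.

Things in the scene. Friction and masses are not known exactly. Their poses are not given: they have to be found in the camera images.
- gauge_box: Fixed plywood box on a 12 mm base board, 130 (its x) x 150 (its y) mm, rim 120 mm above the desk, walls 8 mm, inner floor 70 mm above the desk. Origin on the desk under its centre, z up. Pry slot in its -x face (roughly world +y), cover hinged on its +x face (roughly world -y). A wooden post 16 x 20 mm, 205 mm tall, stands at its y = +150 mm (roughly world +x).
- slot (a point): Middle of the mouth of the pry slot, 114 mm above the desk, at the box's x = -80 mm. The slot is 12 mm high (108 to 120 mm above the desk), 150 mm wide, 15 mm deep, between a wooden ledge and the overhanging front lip of the cover; the box's front wall closes it behind. The blade goes in along the box's +x.
- cover_hinge (a point): Middle of the cover's hinge line, on the underside of the cover, 120 mm above the desk, at the box's x = +65 mm; the hinge runs along the box's y.
- cover_lip (a point): Middle of the cover's front lower edge, 145 mm from the hinge; moves with the cover. The cover is a plain plywood plate 145 x 150 x 8 mm, 100 g, with no handle; it overhangs the box's front wall by 15 mm.
- cover (a joint): Opening angle of the cover in rad: 0 shut (level), 1.57 upright, 2.1 fully back at its stop. Loose hinge: below about 1.57 it falls shut under its weight, beyond that it falls open and stays.
- rod (a joint): How far the telescoping rod is pulled straight up out of its sleeve, in m: 0 fully in (where its inner spring keeps it), 0.068 end of travel. The spring pulls down with about 4 N at 0, 7 N at 0.03 and 10 N at 0.06, and draws the rod in when let go.
- knob_top (a point): Centre of the top of the rod's knob: an upright aluminium cylinder 24 mm wide and 24 mm tall in the middle of the box. Rod in: top 114 mm above the desk; a sleeve 20 mm wide under it ends 82 mm above the desk. Pinch it from above along the box's y (towards the post), clear of the open cover; free space inside the box from its axis: 67 mm along y, 57 mm along x.
- mark (a point): Free end of the pointer clip's tongue, on its top face: the length mark. The clip is a dark steel collar round the post, 16 mm tall; its tongue, 10 mm wide and 4 mm thick, points from the post towards the knob and ends 92 mm along the box's y from the knob's axis. Its top is 142 to 172 mm above the desk, different each time.
- clip (a joint): Height of the clip on the post in m above its lowest place: 0 puts the tongue's top 142 mm above the desk, 0.030 puts it 172 mm above. Stiff; leave it as it is set.
- knife: Loose filling knife lying flat on the desk, about 70 g. Origin on its underside below the grip point; x towards the blade's tip, z up. Wooden handle from x = -65 to +25 mm, 20 mm wide and 20 mm tall; a ferrule 22 mm wide; a flat steel blade 26 mm wide and 3 mm thick from x = 35 to 110 mm, at half the handle's height.
- knife_grip (a point): Grip point on the knife's handle, near its balance point, on its centre line, 10 mm above its underside; pinch across the handle.
- blade_tip (a point): Middle of the blade's end edge, at half the blade's thickness, 110 mm ahead of knife_grip.
- bulb_a: Bystander: LED spot bulb standing face down, white cone 50 mm across and 59 mm tall. Origin under its centre.
- bulb_b: Bystander: second identical LED spot bulb standing face down, 50 mm across and 59 mm tall. Origin under its centre.
- phone: Bystander: black phone lying flat, 150 x 72 x 10 mm. Origin under its centre.
- jar: Bystander: closed glass jar, 60 mm across, 75 mm tall. Origin under its centre.
- mug: Bystander: white mug, 80 mm across, 90 mm tall. Origin under its centre.
- marker: Bystander: grey marker pen lying flat, 125 x 14 x 14 mm. Origin under its centre.
- offcut: Bystander: wooden offcut, 90 x 45 x 28 mm. Origin under its centre.
Mind the look-alikes: they are no part of the job. What is shaped like the knife but orange or yellow is not meant.

How it is judged:
By the outcome, as a careful person would: the job done as asked, in the order asked, and still so for the second after the job is handed in, while the arm keeps its last pose, push and grip.
It also fails if it takes over 59 s, if anything falls off the work surface, if the arm or the gripper's body presses on something with over 40 N, if the wrist force passes 120 N, or if a joint passes its speed limit or range.

### The arm

A 7-joint arm with a two-finger parallel gripper is mounted at the origin on the work surface. World frame = base frame: x ahead of the robot, y to its left, z up, the work surface at z = 0. Lengths are in m, angles in rad, forces in N, time in s.
With the tool pointing down it reaches from about 0.35 to 0.9 m from the base axis. Payload 8.1 kg.
Tool frame: the origin (TCP) lies on the centre line of the jaws, within the pads' length; the fingertips stand 19 mm ahead of it and the grasp point (between the pads) is the TCP; z points along the fingers, y is the direction in which the jaws open and shut (so a half turn about z gives the same grasp; the last joint's range is limited). The gripper opens to 92 mm and grips with 3 to 60 N. Pads are 19 mm wide; open, the fingers measure 130 mm over their backs; the gripper's body (75 mm by 190 mm) begins 47 mm behind the grasp point.
Start: joints at [-1.213, 0.434, 0.025, 1.573, -0.012, 1.134, -0.075], TCP at [0.278, 0.56, 0.246] pointing down, gripper open.
Joint ranges: [-2.62, 2.62], [-0.44, 2.09], [-1.27, 1.32], [0.08, 2.57], [-1.32, 4.46], [0.12, 2], [-2.74, 2.74]. Speed limits (rad/s): [2.22, 2.22, 3.01, 3.01, 3.14, 3.14, 3.14].

### API

Orientations are given as a rotation vector (axis times angle).
In Python, from cell import monitor, imaging, workorder, outline_of gives the robot as it stands.
- The arm moves only by the tool move_arm, never from a script. Its argument "series" is a list of rows, each a list of 6 numbers: the shift along the world's x, y, z in cm, then the turn, a rotation vector about the world's x, y, z in degrees. A call has 1 to 8 rows; each row shifts and turns the commanded pose from where the row before left it; what a row does not reach is not made up. A row lasts 1/10 s, in which the tool goes at most 50 mm and 8.59 degrees, less where a joint would pass 70% of its speed; a pose out of reach is approached as far as the arm can. A call with a gripper value outside its range is refused whole. "grip" is the opening, from 0 (shut) to 1 (fully open), set as the call begins (left out, the last holds). The fingers move at their own pace and stop on an object; "force" is the grip in N (left out, the last holds). Time passes only in rows, so rows that do not move let the fingers close. It gives the time, the measured TCP pose, the force and the opening at its end, in the units of the state.
- monitor.observe(): the state, without advancing time (a new reading comes with each control period).
- imaging.get_image(name): name is "scene" or "top" or "wrist"; returns a dict with "color" (420x560x3 uint8, red, green, blue), "fx", "fy", "cx", "cy" (pixels), "rvec" (rotation vector, rad) and "tvec" (3), from world to camera coordinates, as OpenCV has them; the wrist camera has in their place "mount" (4x4, takes a point from camera to tool coordinates, whose origin is the TCP and whose axes are the flange's). Camera axes: x right, y down, z forward; pixel columns grow to the right and rows downward; lengths in m; the calibration is good to about 2 mm. A picture is of the moment at which its call begins: read the wrist's pose just before it. There is no depth.
- workorder.sign_off(): hands the job in, once; it reports no verdict.
Trained networks look in the newest picture that a camera, given by its name, has taken for a name from the list of things; names that differ only in an ending like _2 or _b are one class to them, and where a whole thing is asked for, a point or a joint stands for the part that bears it (a point fixed in the world has none). Each returns a list of dicts, best first, with "p" (0 to 1); they miss things now and then, are a little off and sometimes report something else, mostly with a low value. They report only what shows in the picture. A call takes as long as a camera call. They do not tell look-alikes from the thing itself.
- outline_of(camera, thing): "mask" (420x560 bool, what is visible of it) and "rect" ([left, top, width, height] in pixels, round what is visible of it).
The state is a dict: "clock": time; "joints": joint angles; "dq": joint speeds; "joint_efforts": joint torques, N m; "position": TCP position; "ee_rot": TCP orientation; "force": force on the tool from outside, world axes, zero at the start; "ft_torque": the same for the moment, N m; "width": opening from 0.0 (shut) to 1.0 (fully open).
Only numpy, scipy, OpenCV 4.12 (cv2) and the standard library are available. Lean on these libraries where they do the work, as an engineer would, in place of code of your own. Each camera call takes 0.05 s, during which the arm holds its last target. There are 200 camera calls.

## Working session

There is one attempt and no reset: what is moved stays moved. The work goes in short steps, Python scripts to look and compute and a tool call to move; the robot and the scene stay as the last step left them, time stands still between calls to the robot, and variables do not carry over. Pictures are saved under pics/ and viewed, about 8 in all and at most 12, crops included, and the job is handed in when it is done.

Besides the shell and the picture viewer there is one more tool, called after "Emit:" as a command line: name --pt "numbers of a row" for each row, then --argument value for the rest. move_arm: Moves the arm, as the interface text tells. Its arguments: {"type":"object","properties":{"series":{"type":"array"},"grip":{"type":"number"},"force":{"type":"number"}},"required":["series"]}

```bash
mkdir -p pics; ls
cat > h.py <<'E'
import numpy as np, cv2
from cell import monitor, imaging, workorder, outline_of
from scipy.spatial.transform import Rotation as R
def cam(name):
    s=monitor.observe(); d=imaging.get_image(name)
    K=np.array([[d["fx"],0,d["cx"]],[0,d["fy"],d["cy"]],[0,0,1.]])
    if "mount" in d:
        T=np.eye(4);T[:3,:3]=R.from_rotvec(s["ee_rot"]).as_matrix();T[:3,3]=s["position"]
        W=np.linalg.inv(T@np.array(d["mount"]))
    else:
        W=np.eye(4);W[:3,:3]=R.from_rotvec(np.ravel(d["rvec"])).as_matrix();W[:3,3]=np.ravel(d["tvec"])
    return d["color"],K,W
def proj(K,W,p):
    c=W[:3,:3]@np.asarray(p,float)+W[:3,3]; u=K@c; return u[:2]/u[2]
def ray(K,W,uv):
    r=W[:3,:3].T@np.linalg.inv(K)@np.array([uv[0],uv[1],1.]); return -W[:3,:3].T@W[:3,3], r/np.linalg.norm(r)
def atz(K,W,uv,z):
    o,r=ray(K,W,uv); return o+r*(z-o[2])/r[2]
def tri(obs):
    A=np.zeros((3,3));b=np.zeros(3)
    for K,W,uv in obs:
        o,r=ray(K,W,uv);P=np.eye(3)-np.outer(r,r);A+=P;b+=P@o
    return np.linalg.solve(A,b)
def save(n,img): cv2.imwrite(f"pics/{n}.png",np.ascontiguousarray(img[...,::-1]))
E
python3 - <<'E'
from h import *
print(monitor.observe())
ims=[]
for c in ["scene","top"]:
    im,K,W=cam(c); o,_=ray(K,W,(280,210)); print(c,K[0,0],o.round(3)); 
    save(c+"0",im)
    for t in ["knife","gauge_box","cover","clip","mark","post","jar","mug"]:
        try:
            for r in outline_of(c,t)[:3]:
                ys,xs=np.nonzero(r["mask"]); print(c,t,round(r["p"],2),r["rect"],xs.mean().round(1),ys.mean().round(1))
        except Exception as e: print(t,e)
E
```

```text
pics
{'clock': 0.0, 'joints': array([-1.2125738 ,  0.4352216 ,  0.02496406,  1.57409463, -0.01161888,
        1.13395843, -0.07508912]), 'dq': array([ 7.44925301e-04,  4.67614346e-05,  8.88990517e-04, -1.82347630e-03,
       -6.52855210e-04,  1.94458535e-04,  1.47814481e-03]), 'joint_efforts': array([ 6.19374623e-04, -6.67830563e+01,  9.85500924e-01, -3.14464974e+01,
       -6.04389142e-02,  4.27285081e-02,  2.06032705e-04]), 'position': array([0.27775786, 0.55936587, 0.24494663]), 'ee_rot': array([-7.17506782e-01, -3.05831878e+00,  2.38591166e-03]), 'force': array([ 0.65640316, -0.57422172, -0.22580917]), 'ft_torque': array([-0.05635079, -0.00712109,  0.01549556]), 'width': 0.9990275662604459}
scene 416.6858583309044 [1.503 0.346 1.001]
scene knife 0.69 [283.3, 230.6, 50.4, 23.5] 309.8 242.5
scene knife 0.68 [399.2, 220.4, 50.2, 13.0] 421.7 226.6
scene knife 0.6 [360.0, 171.6, 11.0, 29.8] 365.4 185.4
scene gauge_box 0.7 [179.7, 191.7, 82.7, 95.3] 222.0 238.8
scene cover 0.72 [198.3, 197.8, 60.1, 42.8] 229.0 215.5
scene clip 0.47 [191.5, 218.5, 17.4, 23.1] 199.6 232.7
scene mark 0.41
[... 339 characters left out ...]
.7, 34.6] 135.1 224.8
top 477.6915598833051 [0.221 0.044 1.296]
top knife 0.87 [59.6, 244.4, 69.6, 13.4] 90.6 251.2
top knife 0.76 [166.2, 289.6, 12.5, 64.0] 170.9 322.2
top knife 0.75 [340.2, 226.4, 28.7, 62.5] 352.1 258.5
top gauge_box 0.94 [297.4, 97.7, 72.8, 112.9] 331.3 159.2
top clip 0.42 [342.3, 101.7, 9.2, 21.7] 345.7 112.9
top mark 0.52 [339.1, 100.6, 13.8, 25.9] 345.7 113.2
post it knows: blade_tip, bulb, clip, cover, cover_hinge, cover_lip, gauge_box, jar, knife, knife_grip, knob_top, mark, marker, mug, offcut, phone, rod, slot
top jar 0.69 [408.5, 250.6, 26.4, 25.8] 421.7 262.7
top jar 0.17 [152.9, 109.3, 38.3, 54.4] 171.7 132.9
top mug 0.88 [422.5, 140.5, 47.4, 47.1] 448.4 159.9
```

Run:
```python
import cv2
a=cv2.imread("pics/top0.png");cv2.imwrite("pics/top0b.png",cv2.resize(a,(784,588),interpolation=cv2.INTER_CUBIC))
b=cv2.imread("pics/scene0.png")[140:310,100:470];cv2.imwrite("pics/scene0b.png",cv2.resize(b,None,fx=2.1,fy=2.1,interpolation=cv2.INTER_CUBIC))
```

```text
(no output)
```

View pics/top0b.png

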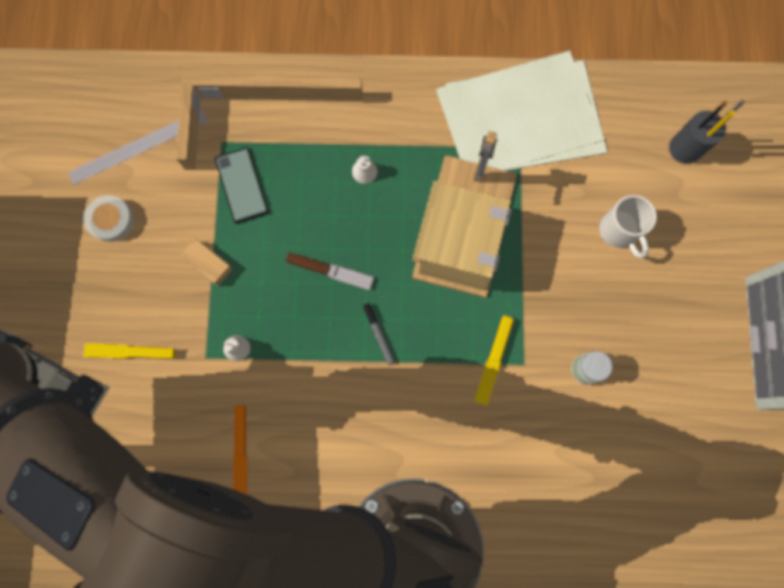

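View pics/scene0b.png

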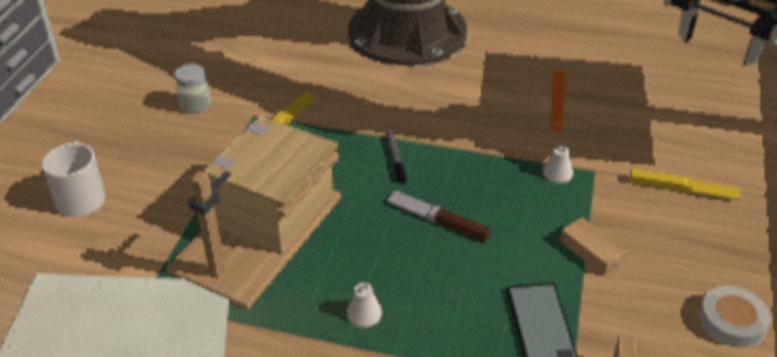

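The red-brown knife is at about (205–268, 182–206) px in the top picture, lying beside the box with its blade towards the box. The orange and yellow ones are look-alikes. The cover is shut and the clip sits on the post.

Run:
```python
from h import *
obs={}
for c in ["top","scene"]:
    im,K,W=cam(c)
    for t in ["knife","knife_grip","blade_tip","cover","slot","clip","bulb","marker"]:
        for r in outline_of(c,t):
            ys,xs=np.nonzero(r["mask"]); 
            if len(xs)==0: continue
            m=(xs.mean(),ys.mean()); p=atz(K,W,m,0.01)
            col=im[ys,xs].mean(0).round()
            pc=cv2.minAreaRect(np.c_[xs,ys].astype(np.float32))
            print(c,t,round(r["p"],2),np.round(m,1),p.round(3),col,len(xs),np.round(cv2.boxPoints(pc)).tolist())
```

```text
top knife 0.88 [237.  193.7] [0.523 0.166 0.01 ] [132. 118. 108.] 502 [[203.0, 189.0], [206.0, 180.0], [265.0, 197.0], [262.0, 207.0]]
top knife 0.88 [352.  258.5] [ 0.35 -0.15  0.01] [178. 152.  11.] 484 [[338.0, 286.0], [358.0, 226.0], [367.0, 229.0], [347.0, 289.0]]
top knife 0.83 [170.9 321.4] [0.175 0.326 0.01 ] [127.  70.  17.] 586 [[166.0, 290.0], [176.0, 290.0], [176.0, 352.0], [166.0, 352.0]]
top knife 0.65 [ 90.6 251.1] [0.355 0.555 0.01 ] [214. 182.  15.] 570 [[60.0, 255.0], [60.0, 246.0], [125.0, 247.0], [125.0, 256.0]]
top knife 0.36 [269.9 238.7] [0.399 0.072 0.01 ] [85. 89. 84.] 244 [[258.0, 219.0], [264.0, 217.0], [282.0, 258.0], [276.0, 261.0]]
top knife_grip 0.97 [ 90.8 251.2] [0.355 0.554 0.01 ] [214. 182.  15.] 559 [[60.0, 255.0], [60.0, 245.0], [125.0, 247.0], [125.0, 257.0]]
top knife_grip 0.89 [236.1 193.6] [0.523 0.168 0.01 ] [129. 116. 105.] 535 [[203.0, 188.0], [207.0, 179.0], [265.0, 198.0], [262.0, 207.0]]
top knife_grip 0.76 [170.8 319.9] [0.179 0.327 0.01 ] [128.  70.  15.] 515 [[167.0, 290.0], [175.0, 290.0], [175.0, 351.0], [167.0, 351.0]]
top knife_gr
[... 4524 characters left out ...]
 248.0], [331.0, 255.0]]
scene clip 0.65 [199.8 232.4] [ 0.57  -0.199  0.01 ] [65. 61. 58.] 114 [[189.0, 236.0], [208.0, 220.0], [213.0, 227.0], [195.0, 243.0]]
scene clip 0.16 [309.4 242.1] [0.524 0.177 0.01 ] [90. 76. 69.] 269 [[286.0, 235.0], [289.0, 229.0], [332.0, 248.0], [329.0, 254.0]]
scene bulb 0.79 [272.8 285.4] [0.73  0.107 0.01 ] [152. 144. 134.] 244 [[265.0, 275.0], [281.0, 275.0], [281.0, 294.0], [265.0, 294.0]]
scene bulb 0.66 [365.9 217.5] [0.353 0.347 0.01 ] [141. 133. 124.] 167 [[360.0, 208.0], [371.0, 208.0], [371.0, 225.0], [360.0, 225.0]]
scene marker 0.53 [288.2 214.5] [0.405 0.074 0.01 ] [51. 54. 50.] 120 [[282.0, 203.0], [287.0, 201.0], [294.0, 225.0], [289.0, 227.0]]
```

Run:
```python
from h import *
im,K,W=cam("top")
cs=np.array([atz(K,W,uv,0.128) for uv in [(294,185),(309,128),(365,143),(350,199)]]);print(cs.round(3),cs.mean(0))
d=imaging.get_image("wrist");print(np.round(d["mount"],3),d["fx"])
```

```text
[[ 0.521  0.012  0.128]
 [ 0.673 -0.024  0.128]
 [ 0.635 -0.168  0.128]
 [ 0.487 -0.129  0.128]] [ 0.57905571 -0.07733672  0.128     ]
[[-0.001 -0.954 -0.301  0.081]
 [ 1.    -0.001  0.001  0.   ]
 [-0.001 -0.301  0.954 -0.14 ]
 [ 0.     0.     0.     1.   ]] 319.4758587803291
```

Emit:
move_arm --pt "2 -4 1 0 0 -8" --pt "2 -4 1 0 0 -8" --pt "2 -4 1 0 0 -8" --pt "2 -4 1 0 0 -8" --pt "2 -4 1 0 0 -8" --pt "2 -4 1 0 0 -8" --pt "2 -4 1 0 0 -8" --pt "2 -3 1 0 0 -8" --grip 1

```text
clock: 2.6
position: [0.4387, 0.247, 0.3266]
ee_rot: [2.237, 2.205, 0.001]
force: [1.0, 0.4, -0.9]
width: 0.995
```

Emit:
move_arm --pt "3 -2 0 0 0 -8" --pt "3 -2 0 0 0 -7.7" --pt "3 -1.5 0 0 0 0" --pt "0 0 0 0 0 0" --pt "0 0 0 0 0 0"

```text
clock: 3.1
position: [0.5281, 0.1944, 0.3255]
ee_rot: [2.512, 1.887, -0.001]
force: [-1.1, 0.8, 1.0]
width: 0.999
```

```bash
cat > meas.py <<'E'
from h import *
import sys,pickle
n=sys.argv[1]; s=monitor.observe(); print(s["joints"].round(2),s["position"].round(4),s["ee_rot"].round(3))
im,K,W=cam("wrist"); save(n,im); D={"K":K,"W":W}
for t in sys.argv[2:]:
    for r in outline_of("wrist",t)[:4]:
        ys,xs=np.nonzero(r["mask"])
        if len(xs)<5: continue
        q=cv2.boxPoints(cv2.minAreaRect(np.c_[xs,ys].astype(np.float32)))
        print(t,round(r["p"],2),len(xs),im[ys,xs].mean(0).round(),q.round(1).tolist())
        D.setdefault(t,[]).append(r["mask"])
pickle.dump(D,open(n+".pkl","wb"))
E
python3 meas.py w1 knife cover gauge_box clip
```

```text
[-0.8   0.28  0.46  1.63 -0.13  1.26 -0.59] [0.5281 0.1944 0.3255] [ 2.512e+00  1.887e+00 -1.000e-03]
knife 0.91 1190 [138.  74.  37.] [[-7.0, 143.0], [59.099998474121094, 115.69999694824219], [66.30000305175781, 133.1999969482422], [0.20000000298023224, 160.60000610351562]]
cover 0.72 2337 [206. 181. 131.] [[313.0, 353.0], [313.0, 322.0], [397.0, 322.0], [397.0, 353.0]]
gauge_box 0.69 3772 [208. 181. 132.] [[299.79998779296875, 275.1000061035156], [430.8999938964844, 272.8999938964844], [432.29998779296875, 352.20001220703125], [301.1000061035156, 354.3999938964844]]
```

View pics/w1.png

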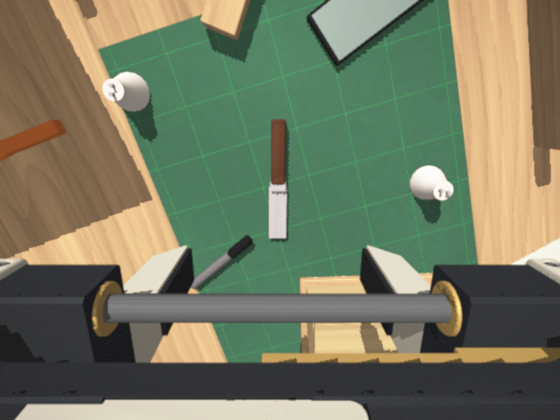

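The wrist picture shows the knife at (279,120) handle end to (278,239) blade tip, in line with the tool's x. The bulbs and marker are off to the sides, and the box is at the lower edge, partly hidden behind the fingers.

Run:
```python
from h import *
import pickle
D=pickle.load(open("w1.pkl","rb"));K,W=D["K"],D["W"]
im=cv2.imread("pics/w1.png")[...,::-1].astype(int)
hsv=cv2.cvtColor(im.astype(np.uint8),cv2.COLOR_RGB2HSV)
roi=np.zeros(im.shape[:2],bool);roi[112:245,262:296]=1
notgreen=roi&~((im[...,1]>im[...,0])&(im[...,1]>im[...,2]+8))
ys,xs=np.nonzero(notgreen)
rows=[(y,xs[ys==y].min(),xs[ys==y].max()) for y in range(112,245) if (ys==y).sum()>3]
print(rows[::6],rows[0],rows[-1])
h=[r for r in rows if r[0]<=183 and r[0]>125]; b=[r for r in rows if r[0]>192]
ph=np.polyfit([r[0] for r in rows],[(r[1]+r[2])/2+.5 for r in rows],1);f=lambda y:(np.polyval(ph,y),y)
y0,y1=rows[0][0],rows[-1][0]+1
E0=atz(K,W,f(y0),0.010); T=atz(K,W,f(y1),0.010); d=(T-E0);L=np.linalg.norm(d);d/=L
print("end",E0,"tip",T,"len",L,"dir",d,np.degrees(np.arctan2(d[1],d[0])),"grip",T-0.11*d,E0+0.065*d)
s=monitor.observe();M=R.from_rotvec(s["ee_rot"]).as_matrix();print(M.round(3));print("tcp px",proj(K,W,s["position"]))
# two-view height check of tip & end vs top
im2,K2,W2=cam("top");
for r in outline_of("top","knife"):
    y,x=np.nonzero(r["mask"])
    if abs(x.mean()-237)<8: 
        print("tri centre",tri([(K2,W2,(x.mean()+.5,y.mean()+.5)),(K,W,f((y0+y1)/2))])); break
```

```text
[(119, np.int64(273), np.int64(283)), (125, np.int64(271), np.int64(285)), (131, np.int64(271), np.int64(285)), (137, np.int64(271), np.int64(285)), (143, np.int64(271), np.int64(285)), (149, np.int64(271), np.int64(285)), (155, np.int64(271), np.int64(285)), (161, np.int64(271), np.int64(284)), (167, np.int64(271), np.int64(284)), (173, np.int64(271), np.int64(284)), (179, np.int64(271), np.int64(284)), (185, np.int64(270), np.int64(286)), (191, np.int64(269), np.int64(286)), (197, np.int64(269), np.int64(287)), (203, np.int64(269), np.int64(286)), (209, np.int64(269), np.int64(286)), (215, np.int64(269), np.int64(286)), (221, np.int64(269), np.int64(286)), (227, np.int64(269), np.int64(286)), (233, np.int64(269), np.int64(286))] (119, np.int64(273), np.int64(283)) (238, np.int64(272), np.int64(285))
end [0.55061401 0.2584534  0.01      ] tip [0.50052887 0.08763733 0.01      ] len 0.17800743907636413 dir [-0.2813654 -0.9596007  0.       ] -106.34171305628384 grip [0.53147907 0.19319341 0.01      ] [0.53232526 0.19607935 0.01      ]
[[ 0.276  0.961 -0.   ]
 [ 0.961 -0.276  0.001]
 [ 0.    -0.    -1.   ]]
tcp px [273.07272125 279.80076788]
```

Emit:
move_arm --pt "0.35 0 -4.8 0 0 -0.3" --pt "0 0 -4.8 0 0 0" --pt "0 0 -4.8 0 0 0" --pt "0 0 -4.8 0 0 0" --pt "0 0 -4.8 0 0 0" --pt "0 0 -3.5 0 0 0" --pt "0 0 -1 0 0 0" --pt "0 0 0 0 0 0" --grip 0.6

```text
clock: 4.25
position: [0.5308, 0.1947, 0.04]
ee_rot: [-2.515, -1.882, 0.004]
force: [0.6, -0.3, 0.5]
width: 0.6
```

Emit:
move_arm --pt "0 0 -1 0 0 0" --pt "0 0 -0.8 0 0 0" --pt "0 0 0 0 0 0"

```text
clock: 4.55
position: [0.5315, 0.195, 0.0229]
ee_rot: [-2.515, -1.882, -0.001]
force: [-0.7, 0.2, 0.1]
width: 0.598
```

Emit:
move_arm --pt "0 0 0 0 0 0" --pt "0 0 0 0 0 0" --pt "0 0 0 0 0 0" --pt "0 0 0 0 0 0" --pt "0 0 0 0 0 0" --grip 0.05 --force 50

```text
clock: 5.05
position: [0.5314, 0.1948, 0.0229]
ee_rot: [-2.516, -1.882, -0.0]
force: [0.3, -0.6, 2.8]
width: 0.218
```

Emit:
move_arm --pt "0 0 3 0 0 0" --pt "0 0 4 0 0 0" --pt "0 0.5 3 0 0 0" --pt "0 0 0 0 0 0"

```text
clock: 5.45
position: [0.5338, 0.2012, 0.1267]
ee_rot: [2.515, 1.882, 0.011]
force: [0.3, 0.5, -1.5]
width: 0.214
```

```bash
cat > boxfit.py <<'E'
from h import *
from scipy.optimize import minimize
import pickle
V=[]
for c in ["top","scene"]:
    im,K,W=cam(c); save(c+"1",im)
    rs=[r for r in outline_of(c,"cover") if r["mask"].sum()>800]
    if rs: V.append((K,W,rs[0]["mask"])); print(c,rs[0]["p"],rs[0]["mask"].sum())
    for r in outline_of(c,"clip")[:1]: V.append((K,W,r["mask"],"clip")) if 0 else pickle.dump((K,W,r["mask"]),open("clip_"+c+".pkl","wb"))
S=8
def poly(K,W,p):
    x,y,a=p; c,s=np.cos(a),np.sin(a)
    P=[proj(K,W,(x+c*u-s*v,y+s*u+c*v,z)) for u in(-.08,.065) for v in(-.075,.075) for z in(.12,.128)]
    h=cv2.convexHull(np.array(P,np.float32)).reshape(-1,2); return h
def iou(p,vs):
    t=0
    for K,W,m in vs:
        h=poly(K,W,p); x0,y0,x1,y1=180,80,400,270
        M=cv2.resize(m[y0:y1,x0:x1].astype(np.uint8),None,fx=S,fy=S,interpolation=cv2.INTER_NEAREST)
        Q=np.zeros_like(M);cv2.fillPoly(Q,[np.round((h+.5-[x0,y0])*S).astype(np.int32)],1)
        t+=1-(M&Q).sum()/(M|Q).sum()
    return t
for vs in [V]+[[v] for v in V]:
    o=minimize(iou,[0.577,-0.084,np.radians(-104)],args=(vs,),method="Nelder-Mead",options=dict(initial_simplex=[[0.577,-0.084,-1.81],[0.59,-0.084,-1.83],[0.57,-0.074,-1.80],[0.575,-0.09,-1.86]]))
    x,y,a=o.x;print(x.round(4),y.round(4),np.degrees(a).round(2),"cost",round(o.fun,3),"slot",(np.array([x,y])-0.08*np.array([np.cos(a),np.sin(a)])).round(4))
E
python3 boxfit.py
```

```text
top 0.72 3171
scene 0.85 1456
0.5771 -0.0848 -104.08 cost 0.104 slot [ 0.5965 -0.0072]
0.5782 -0.0846 -104.35 cost 0.04 slot [ 0.5981 -0.0071]
0.5762 -0.0858 -104.76 cost 0.058 slot [ 0.5965 -0.0084]
```

Emit:
move_arm --pt "3.3 -2.1 0 0 0 1" --pt "3.3 -2.1 0 0 0 0.9" --pt "3.3 -2.1 0 0 0 0" --pt "0 0 0 0 0 0" --pt "0 0 0 0 0 0"

```text
clock: 6.25
position: [0.6303, 0.1354, 0.1214]
ee_rot: [-2.486, -1.92, 0.003]
force: [-1.1, -0.5, -0.9]
width: 0.216
```

Run:
```python
from h import *
s=monitor.observe();print(s["position"].round(4),R.from_rotvec(s["ee_rot"]).as_matrix().round(4)[:,0],s["force"].round(1),s["joints"].round(2))
im,K,W=cam("scene");im2,K2,W2=cam("top")
save("ins",np.vstack([cv2.resize(im[170:270,170:330],None,fx=5,fy=3*1.0,interpolation=3),cv2.resize(im2[110:230,220:380],None,fx=5,fy=2.5,interpolation=3)])[:600])
b=np.array([-.2487,-.9686,0]);sl=np.array([.597,-.0075,.114])
for n,k,w in(("scene",K,W),("top",K2,W2)):
    print(n,"slot px",proj(k,w,sl),"exp tip px",proj(k,w,s["position"]+.11*b-[0,0,.0129]))
```

```text
[0.6303 0.1354 0.1214] [ 0.2527  0.9675 -0.0015] [-1.1 -0.5 -0.9] [-0.55  0.6   0.39  1.68 -0.27  0.91 -0.31]
scene slot px [248.29948096 224.4875769 ] exp tip px [258.86703744 228.98223625]
top slot px [301.85816971 157.7426402 ] exp tip px [287.77030973 155.89417977]
```

View pics/ins.png

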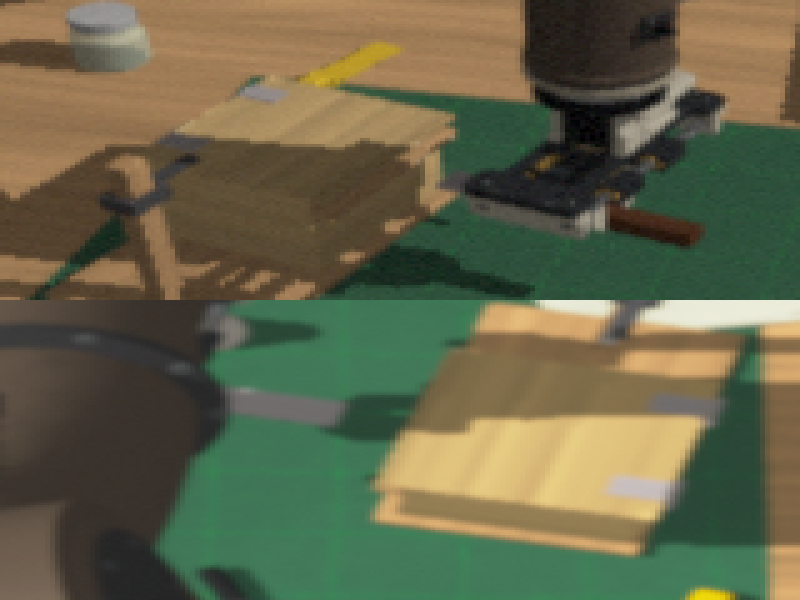

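The knife is held level. Its tip is at about (289,155) px in the top crop, against (288,156) expected, about 37 mm short of the slot. Next I raise it 5 mm and go in.

Emit:
move_arm --pt "0 0 0.5 0 0 0" --pt "-0.4 -1.5 0 0 0 0" --pt "-0.4 -1.5 0 0 0 0" --pt "0 0 0 0 0 0" --pt "0 0 0 0 0 0"

```text
clock: 6.85
position: [0.6223, 0.1058, 0.128]
ee_rot: [2.486, 1.921, 0.0]
force: [-0.6, 1.2, -1.4]
width: 0.216
```

Emit:
move_arm --pt "-0.1 -0.4 -0.1 0 0 0" --pt "-0.1 -0.4 0 0 0 0" --pt "-0.1 -0.4 0 0 0 0" --pt "0 0 0 0 0 0"

```text
clock: 7.25
position: [0.6193, 0.0939, 0.1267]
ee_rot: [2.485, 1.922, -0.001]
force: [-0.5, 0.4, -0.1]
width: 0.215
```

Emit:
move_arm --pt "-0.1 -0.3 0 0 0 0" --pt "-0.1 -0.3 0 0 0 0" --pt "0 0 0 0 0 0"

```text
clock: 7.55
position: [0.6173, 0.0882, 0.1268]
ee_rot: [2.485, 1.922, -0.0]
force: [-0.3, -0.4, -1.1]
width: 0.216
```

Run:
```python
from h import *
s=monitor.observe();print(s["position"].round(4),s["force"].round(1))
im,K,W=cam("scene");save("ins2",cv2.resize(im[190:260,200:290],None,fx=7,fy=7,interpolation=3))
```

```text
[0.6173 0.0882 0.1268] [-0.3 -0.4 -1.1]
```

View pics/ins2.png

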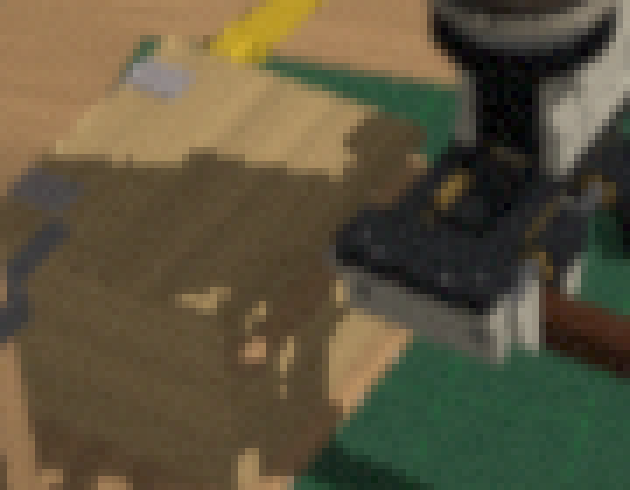

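Emit:
move_arm --pt "0 0 0.3 0 0 0" --pt "0 0 0.3 0 0 0" --pt "0 -0.1 1.1 0 0 0" --pt "-0.1 -0.2 1.1 0 0 0" --pt "-0.1 -0.3 1.1 0 0 0" --pt "-0.1 -0.3 1.1 0 0 0" --pt "0 0 0 0 0 0" --pt "0 0 0 0 0 0"

```text
clock: 8.4
position: [0.6146, 0.0797, 0.1772]
ee_rot: [2.484, 1.923, 0.001]
force: [-0.4, -0.1, -1.8]
width: 0.214
```

Run:
```python
from h import *
s=monitor.observe();print(s["position"].round(4),s["force"].round(1),s["ft_torque"].round(2))
im,K,W=cam("scene");im2,_,_=cam("top");save("pry",np.hstack([cv2.resize(im[160:270,180:280],None,fx=4,fy=4,interpolation=3),cv2.resize(im2[100:210,270:370],None,fx=4,fy=4,interpolation=3)]))
```

```text
[0.6146 0.0797 0.1772] [-0.4 -0.1 -1.8] [-0.02 -0.02  0.03]
```

View pics/pry.png

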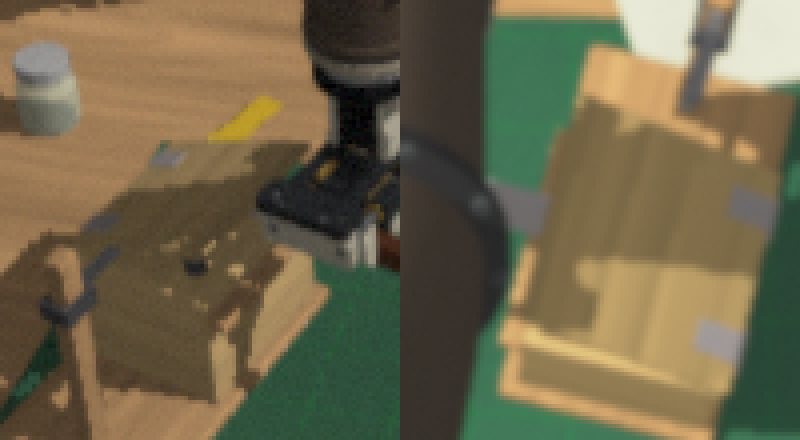

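The cover is up at an angle with the blade under its lip. I continue along the arc.

Emit:
move_arm --pt "-0.1 -0.5 1 0 0 0" --pt "-0.2 -0.5 1 0 0 0" --pt "-0.2 -0.7 0.9 0 0 0" --pt "-0.2 -0.7 0.9 0 0 0" --pt "-0.2 -0.8 0.8 0 0 0" --pt "-0.2 -0.8 0.7 0 0 0" --pt "-0.2 -0.9 0.6 0 0 0" --pt "-0.3 -0.9 0.6 0 0 0"

```text
clock: 9.3
position: [0.5982, 0.0208, 0.2422]
ee_rot: [2.484, 1.923, -0.0]
force: [0.0, -0.0, -2.0]
width: 0.213
```

Emit:
move_arm --pt "-0.2 -1 0.4 0 0 0" --pt "-0.3 -1 0.4 0 0 0" --pt "-0.2 -1 0.3 0 0 0" --pt "-0.3 -1 0.2 0 0 0" --pt "-0.2 -1 0 0 0 0" --pt "-0.3 -1 0 0 0 0" --pt "0 0 0 0 0 0"

```text
clock: 10.0
position: [0.5828, -0.0404, 0.2547]
ee_rot: [2.486, 1.92, -0.001]
force: [0.1, -0.5, -0.8]
width: 0.215
```

Emit:
move_arm --pt "-0.2 -1 0 0 0 0" --pt "-0.3 -1 -0.1 0 0 0" --pt "-0.2 -1 -0.1 0 0 0" --pt "-0.3 -1 -0.1 0 0 0" --pt "0 0 0 0 0 0" --pt "0 0 0 0 0 0"

```text
clock: 10.6
position: [0.5734, -0.0784, 0.2517]
ee_rot: [-2.485, -1.922, -0.0]
force: [0.9, -0.7, -1.4]
width: 0.214
```

Run:
```python
from h import *
s=monitor.observe();print(s["position"].round(4),s["force"].round(1),s["ft_torque"].round(2))
im,K,W=cam("scene");im2,_,_=cam("top");save("pry2",np.hstack([cv2.resize(im[160:270,160:260],None,fx=4,fy=4,interpolation=3),cv2.resize(im2[100:210,290:390],None,fx=4,fy=4,interpolation=3)]))
```

```text
[ 0.5734 -0.0784  0.2517] [ 0.9 -0.7 -1.4] [-0.11  0.04  0.03]
```

View pics/pry2.png

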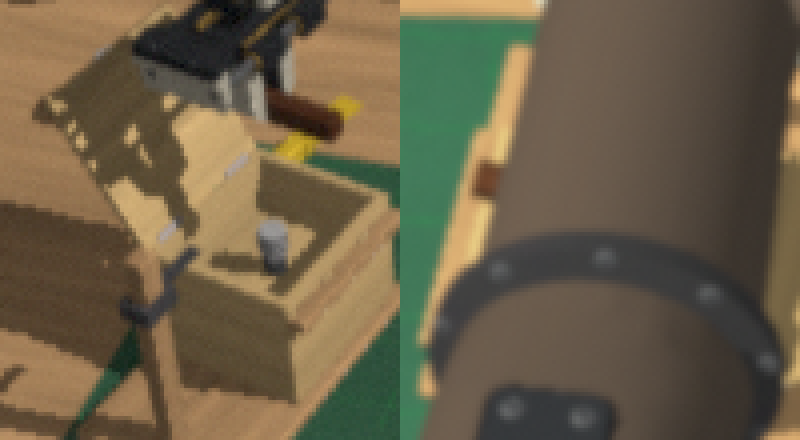

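The cover lies fully back and the knob stands free in the box. I withdraw the knife and lay it down on the mat near where it was.

Emit:
move_arm --pt "0.2 2 0 0 0 0" --pt "0.2 4 0 0 0 0" --pt "-0.7 4.5 0 0 0 0" --pt "-0.7 4.5 0 0 0 0" --pt "-0.7 4.5 -1 0 0 0" --pt "-0.7 4.5 -3 0 0 0" --pt "-0.7 4.5 -4 0 0 0" --pt "0 0 -4 0 0 0"

```text
clock: 11.5
position: [0.5432, 0.2038, 0.1408]
ee_rot: [-2.472, -1.934, -0.007]
force: [-0.2, 0.1, -1.0]
width: 0.213
```

Emit:
move_arm --pt "0 0 -4 0 0 0" --pt "0 0 -3 0 0 0" --pt "0 0 -1.5 0 0 0" --pt "0 0 0 0 0 0" --pt "0 0 0 0 0 0"

```text
clock: 12.0
position: [0.5445, 0.1957, 0.0566]
ee_rot: [-2.484, -1.924, -0.0]
force: [0.3, 0.1, -0.0]
width: 0.213
```

Emit:
move_arm --pt "0 0 -1.5 0 0 0" --pt "0 0 -1.3 0 0 0" --pt "0 0 -0.3 0 0 0" --pt "0 0 -0.2 0 0 0" --pt "0 0 0 0 0 0" --pt "0 0 0 0 0 0"

```text
clock: 12.6
position: [0.5445, 0.1953, 0.0235]
ee_rot: [2.484, 1.923, 0.001]
force: [1.0, -0.4, -0.9]
width: 0.212
```

Emit:
move_arm --pt "0 0 -0.1 0 0 0" --pt "0 0 0 0 0 0"

```text
clock: 12.8
position: [0.5446, 0.1953, 0.0229]
ee_rot: [2.484, 1.923, 0.001]
force: [-0.5, -0.4, 5.7]
width: 0.217
```

Emit:
move_arm --pt "0 0 0 0 0 0" --pt "0 0 0 0 0 0" --pt "0 0 0 0 0 0" --pt "0 0 2 0 0 0" --pt "0 0 4 0 0 0" --pt "0 0 4.5 0 0 0" --pt "0 0 4.5 0 0 0" --pt "0 0 4.5 0 0 0" --grip 0.55

```text
clock: 13.6
position: [0.544, 0.195, 0.2191]
ee_rot: [2.484, 1.923, -0.0]
force: [0.4, 0.1, -0.2]
width: 0.551
```

Emit:
move_arm --pt "1.4 -4 1.3 -5 1.3 0" --pt "1.4 -4 1.3 -5 1.3 0" --pt "1.4 -4 1.3 -5 1.3 0" --pt "1.5 -4 1.3 -5 1.3 0" --pt "1.5 -4 1.2 -6 1.5 0" --pt "1.5 -4 1.2 -6 1.5 0" --pt "0 0 0 -6.5 1.8 0" --pt "0 0 0 0 0 0"

```text
clock: 14.4
position: [0.6315, -0.0419, 0.2902]
ee_rot: [2.064, 1.607, -0.755]
force: [-0.2, 1.4, -1.2]
width: 0.545
```

Emit:
move_arm --pt "0 0 0 0 0 0" --pt "0 0 0 0 0 0"

```text
clock: 14.6
position: [0.6311, -0.045, 0.2937]
ee_rot: [2.071, 1.603, -0.747]
force: [-0.6, -1.1, 0.7]
width: 0.551
```

```bash
python3 meas.py w2 clip knob_top cover
```

```text
[-0.67  0.65  0.62  1.42  0.28  1.44 -0.44] [ 0.6311 -0.045   0.2937] [ 2.071  1.603 -0.747]
clip 0.85 1476 [87. 86. 86.] [[332.29998779296875, 149.3000030517578], [424.6000061035156, 121.0999984741211], [434.20001220703125, 152.5], [341.8999938964844, 180.6999969482422]]
knob_top 0.59 776 [180. 178. 175.] [[219.0, 87.0], [244.0, 87.0], [244.0, 123.0], [219.0, 123.0]]
cover 0.96 15087 [185. 166. 123.] [[169.1999969482422, 166.0], [308.29998779296875, 164.89999389648438], [309.29998779296875, 292.70001220703125], [170.3000030517578, 293.79998779296875]]
```

View pics/w2.png

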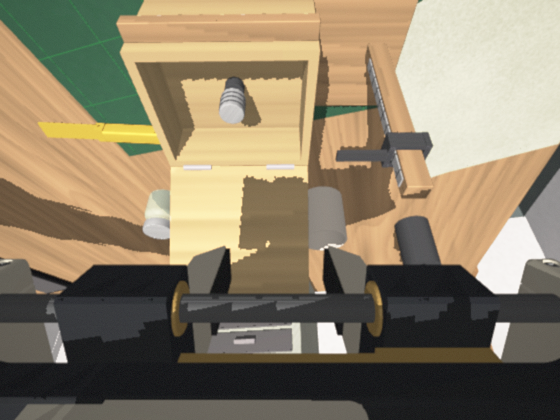

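View w2 shows the open box with the knob at (231,~112), the post on the right, and the tongue's free end at about (337,155). "Up" in the world points down in this image. A zoomed crop follows.

Run:
```python
from h import *
import pickle
D=pickle.load(open("w2.pkl","rb"));K,W=D["K"],D["W"]
b=np.array([np.cos(np.radians(-104.4)),np.sin(np.radians(-104.4)),0]);yb=np.array([-b[1],b[0],0]);o=np.array([.577,-.085,0])
P=lambda x,y,z:proj(K,W,o+x*b+y*yb+[0,0,z])
print("knob top",P(0,0,.114)," rim front in corners",P(-.057,-.067,.12),P(-.057,.067,.12),"hinge-side in",P(.057,-.067,.12),P(.057,.067,.12))
for z in(.142,.152,.162,.172): print("tongue end top x-5,0,5",z,P(-.005,.092,z).round(1),P(0,.092,z).round(1),P(.005,.092,z).round(1))
print("post top",[P(x,y,.205).round(0).tolist() for x in(-.008,.008) for y in (.14,.16)])
im=cv2.imread("pics/w2.png")
a=cv2.resize(im[75:135,200:270],None,fx=8,fy=8,interpolation=2);c=cv2.resize(im[125:185,320:395],None,fx=8,fy=8,interpolation=2)
cv2.imwrite("pics/w2z.png",cv2.resize(np.hstack([a,c]),(798,330)) if 0 else np.hstack([cv2.resize(a,(390,334)),cv2.resize(c,(405,324))[:324].repeat(1,0) if 0 else cv2.resize(c,(405,334))]))
```

```text
knob top [230.68370746 115.74516935]  rim front in corners [134.87635539  63.49016691] [307.31812023  62.81499718] hinge-side in [174.5374357  161.52534025] [299.03638693 161.07324079]
tongue end top x-5,0,5 0.142 [332.6 132.6] [331.8 136.8] [331.  140.9]
tongue end top x-5,0,5 0.152 [333.8 140.9] [332.9 145. ] [332.1 149. ]
tongue end top x-5,0,5 0.162 [334.9 149.4] [334.1 153.5] [333.2 157.5]
tongue end top x-5,0,5 0.172 [336.2 158.4] [335.3 162.4] [334.4 166.3]
post top [[404.0, 188.0], [431.0, 188.0], [398.0, 200.0], [423.0, 200.0]]
```

View pics/w2z.png

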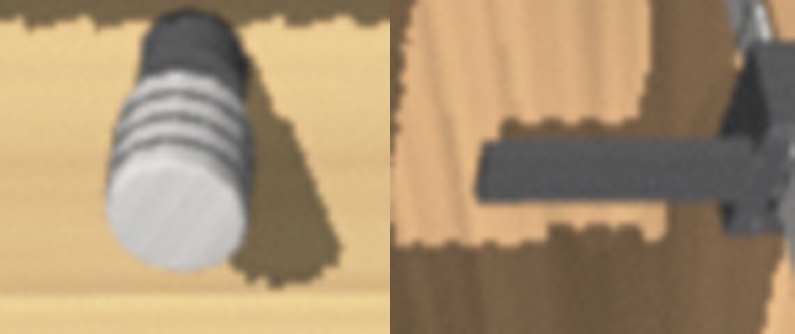

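Emit:
move_arm --pt "0.6 2.4 -1 0 0 0" --pt "0.6 2.4 -3 0 0 0" --pt "0 0 -3 0 0 0" --pt "0 0 -3 0 0 0" --pt "0 0 0 0 0 0" --pt "0 0 0 0 0 0" --pt "0 0 0 0 0 0"

```text
clock: 15.5
position: [0.6441, 0.003, 0.1952]
ee_rot: [2.07, 1.601, -0.746]
force: [-0.1, -0.5, -0.3]
width: 0.55
```

```bash
python3 meas.py w3 clip knob_top
cat > hgt.py <<'E'
from h import *
import pickle
b=np.array([np.cos(np.radians(-104.4)),np.sin(np.radians(-104.4)),0]);yb=np.array([-b[1],b[0],0]);o=np.array([.577,-.085,0])
def load(n):
    D=pickle.load(open(n+".pkl","rb"));return D["K"],D["W"],D
for n in ["w2","w3"]:
    K,W,D=load(n); P=lambda x,y,z:proj(K,W,o+x*b+y*yb+[0,0,z])
    k=max(D["knob_top"],key=lambda m:m.sum()); ys,xs=np.nonzero(k)
    print(n,"knob mask low row",ys.max(),"x centre",(xs.min()+xs.max())/2,"exp far edge",P(.012,0,.114).round(1),"exp centre",P(0,0,.114).round(1))
    m=D["clip"][0]; ys,xs=np.nonzero(m); x0=xs.min()
    print(" clip left",x0,[(c,ys[xs==c].min(),ys[xs==c].max()) for c in range(x0,x0+45,5)])
    for z in(.155,.165,.175): print("  z",z,"far top edge",P(.005,.092,z).round(1),P(.005,.12,z).round(1),"near low edge",P(-.005,.092,z-.004).round(1))
    print("  post top",[P(x,y,.205).round(1).tolist() for x in(-.008,.008) for y in (.14,.16)])
im=cv2.imread("pics/w3.png");print(P(0,0,.114),P(0,.092,.165))
kx,ky=P(0,0,.114).astype(int);tx,ty=P(0,.11,.165).astype(int)
c=lambda x,y:cv2.resize(im[max(y-40,0):y+40,x-48:x+48],(400,334),interpolation=2)
print("crop origins",kx-48,max(ky-40,0),tx-48,max(ty-40,0));cv2.imwrite("pics/w3z.png",np.hstack([c(kx,ky),c(tx,ty)]))
E
python3 hgt.py
```

```text
[-0.7   0.78  0.58  1.44  0.23  1.35 -0.54] [0.6441 0.003  0.1952] [ 2.07   1.601 -0.746]
knob_top 0.81 864 [109. 106. 103.] [[215.0, 203.0], [242.0, 203.0], [242.0, 238.0], [215.0, 238.0]]
w2 knob mask low row 123 x centre 231.5 exp far edge [232.2 125.5] exp centre [230.7 115.7]
 clip left 335 [(335, np.int64(158), np.int64(158)), (340, np.int64(151), np.int64(161)), (345, np.int64(151), np.int64(160)), (350, np.int64(151), np.int64(160)), (355, np.int64(151), np.int64(160)), (360, np.int64(151), np.int64(160)), (365, np.int64(151), np.int64(159)), (370, np.int64(151), np.int64(159)), (375, np.int64(151), np.int64(159))]
  z 0.155 far top edge [332.4 151.5] [364.3 151.4] near low edge [333.6 140. ]
  z 0.165 far top edge [333.5 160.1] [366. 160.] near low edge [334.8 148.6]
  z 0.175 far top edge [334.7 169.1] [367.8 168.9] near low edge [336.1 157.5]
  post top [[404.5, 188.2], [430.8, 188.1], [397.8, 200.1], [422.8, 200.0]]
w3 knob mask low row 238 x centre 228.5 exp far edge [229.9 239.9] exp centre [228.2 233.8]Traceback (most recent call last):
  File "hgt.py", line 10, in <module>
    m=D["clip"][0]; ys,xs=np.nonzero(m); x0=xs.min()
      ~^^^^^^^^
KeyError: 'clip'
```

```bash
python3 - <<'E'
s=open("hgt.py").read()
s=s.replace('    m=D["clip"][0]; ys,xs=np.nonzero(m); x0=xs.min()\n    print(','    if "clip" in D:\n      m=D["clip"][0]; ys,xs=np.nonzero(m); x0=xs.min()\n      print(')
open("hgt.py","w").write(s)
E
python3 hgt.py | tail -7
```

```text
w3 knob mask low row 238 x centre 228.5 exp far edge [229.9 239.9] exp centre [228.2 233.8]
  z 0.155 far top edge [334.4 279. ] [367.6 278.8] near low edge [335.7 270. ]
  z 0.165 far top edge [335.6 290.6] [369.5 290.4] near low edge [337.  281.7]
  z 0.175 far top edge [336.9 302.7] [371.6 302.5] near low edge [338.4 293.9]
  post top [[410.5, 338.5], [438.2, 338.4], [403.2, 342.7], [429.3, 342.6]]
[228.23882796 233.771005  ] [336.57678909 288.57959255]
crop origins 180 193 310 248
```

View pics/w3z.png

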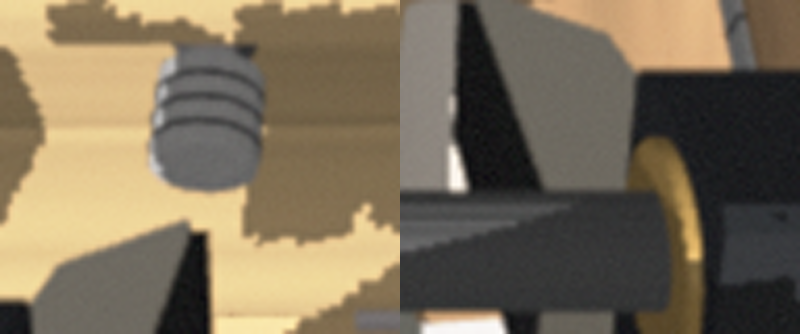

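Emit:
move_arm --pt "-0.1 -0.4 2 -6.5 1.7 0" --pt "-0.1 -0.4 2 -6.5 1.7 0" --pt "0 0 1.5 -6.4 1.6 0" --pt "0 0 0 0 0 0" --pt "0 0 0 0 0 0" --pt "0 0 0 0 0 0"

```text
clock: 16.25
position: [0.6412, -0.0059, 0.2488]
ee_rot: [1.818, 1.404, -1.042]
force: [0.3, -0.2, -0.1]
width: 0.554
```

```bash
python3 meas.py w4 clip knob_top gauge_box; sed -i 's/"w3"\]/"w4"]/; s/w3\.png/w4.png/; s/w3z/w4z/' hgt.py; python3 hgt.py | tail -8
```

```text
[-0.79  0.9   0.67  1.35  0.39  1.56 -0.56] [ 0.6412 -0.0059  0.2488] [ 1.818  1.404 -1.042]
clip 0.59 1544 [55. 52. 51.] [[335.79998779296875, 164.1999969482422], [434.1000061035156, 151.60000610351562], [437.5, 178.8000030517578], [339.29998779296875, 191.39999389648438]]
knob_top 0.85 990 [98. 96. 94.] [[214.0, 89.0], [242.0, 89.0], [242.0, 127.0], [214.0, 127.0]]
gauge_box 0.84 59877 [157. 134.  98.] [[89.0, 0.0], [437.0, 0.0], [437.0, 278.0], [89.0, 278.0]]
w4 knob mask low row 127 x centre 228.0 exp far edge [229.5 128.3] exp centre [227.5 121.8]
 clip left 338 [(338, np.int64(177), np.int64(181)), (343, np.int64(176), np.int64(182)), (348, np.int64(175), np.int64(182)), (353, np.int64(175), np.int64(182)), (358, np.int64(175), np.int64(182)), (363, np.int64(175), np.int64(182)), (368, np.int64(174), np.int64(182)), (373, np.int64(174), np.int64(182)), (378, np.int64(174), np.int64(181))]
  z 0.155 far top edge [334.4 167.9] [367.1 167.8] near low edge [336.2 159.1]
  z 0.165 far top edge [334.9 179.1] [367.9 178.9] near low edge [336.8 170.6]
  z 0.175 far top edge [335.4 190.4] [368.7 190.3] near low edge [337.3 182.2]
  post top [[401.6, 222.4], [427.3, 222.3], [394.3, 226.0], [418.5, 225.9]]
[227.4833368 121.8474436] [335.9270549  177.18716877]
crop origins 179 81 309 137
```

Emit:
move_arm --pt "0 0 0 7.3 -1.9 0" --pt "0 0 0 7.3 -1.9 0" --pt "0 0 0 7.3 -1.9 0" --pt "0 0 0 7.3 -1.9 0" --pt "-1 -1 0 7.3 -1.9 0" --pt "-1 -1 0 7.3 -1.9 0" --pt "-1 -1 0 7.3 -1.9 0" --pt "-1 -1 0 7.3 -1.9 0"

```text
clock: 17.25
position: [0.6012, -0.0456, 0.2499]
ee_rot: [-2.481, -1.918, -0.023]
force: [-0.2, -0.1, -0.2]
width: 0.549
```

Emit:
move_arm --pt "-0.6 -1 0 0 0 7.5" --pt "-0.6 -1 0 0 0 7.5" --pt "-0.6 -1 0 0 0 7.5" --pt "-0.5 -0.7 0 0 0 7.5" --pt "0 0 0 0 0 0" --pt "0 0 0 0 0 0" --pt "0 0 0 0 0 0"

```text
clock: 17.95
position: [0.5785, -0.0813, 0.2484]
ee_rot: [-1.902, -2.492, -0.011]
force: [-0.9, 0.3, -0.1]
width: 0.551
```

Run:
```python
from h import *
s=monitor.observe();M=R.from_rotvec(s["ee_rot"]).as_matrix();print(s["position"].round(4),M.round(4).tolist(),s["joints"].round(2))
a=np.radians(75.6+30);T=np.c_[[np.cos(a),np.sin(a),0],[np.sin(a),-np.cos(a),0],[0,0,-1]]
print("turn deg needed",np.degrees(R.from_matrix(T@M.T).as_rotvec()).round(2),"shift cm",((np.array([.578,-.0832,.2])-s["position"])*100).round(2))
```

```text
[ 0.5785 -0.0813  0.2484] [[-0.264, 0.9645, -0.0011], [0.9645, 0.264, 0.0096], [0.0095, 0.0015, -1.0]] [-0.17  0.37  0.31  1.69 -0.13  1.1   0.45]
turn deg needed [-0.55 -0.06  0.29] shift cm [-0.05 -0.19 -4.84]
```

Emit:
move_arm --pt "-0.1 -0.2 -2.5 -0.5 0 0.3" --pt "0 0 -2.5 0 0 0" --pt "0 0 -2.5 0 0 0" --pt "0 0 -2.3 0 0 0" --pt "0 0 0 0 0 0" --pt "0 0 0 0 0 0"

```text
clock: 18.55
position: [0.5775, -0.0834, 0.1505]
ee_rot: [-1.895, -2.503, 0.001]
force: [-0.7, -0.1, 0.5]
width: 0.549
```

Run:
```python
from h import *
s=monitor.observe();print(s["position"].round(4),s["force"].round(1))
im,K,W=cam("scene");im2,_,_=cam("top");save("pre",np.hstack([cv2.resize(im[150:260,160:260],None,fx=4,fy=4,interpolation=3),cv2.resize(im2[80:190,290:390],None,fx=4,fy=4,interpolation=3)]))
```

```text
[ 0.5775 -0.0834  0.1505] [-0.7 -0.1  0.5]
```

View pics/pre.png

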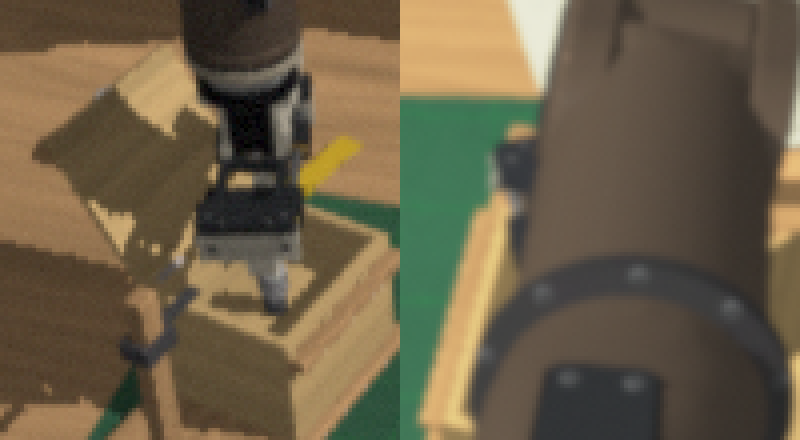

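The gripper is centred above the knob. The tongue clears the gripper body by only about 4 mm, so I turn 5° more and grip a bit higher on the knob (TCP about 0.116).

Emit:
move_arm --pt "0 0.1 0 0 0 5" --pt "0 0 -0.8 0 0 0" --pt "0 0 -0.8 0 0 0" --pt "0 0 -0.5 0 0 0" --pt "0 0 -0.5 0 0 0" --pt "0 0 -0.4 0 0 0" --pt "0 0 -0.4 0 0 0" --pt "0 0 0 0 0 0"

```text
clock: 19.45
position: [0.5769, -0.0828, 0.1156]
ee_rot: [-1.784, -2.583, 0.002]
force: [0.2, 0.6, 0.8]
width: 0.55
```

Emit:
move_arm --pt "0 0 0 0 0 0" --pt "0 0 0 0 0 0" --pt "0 0 0 0 0 0" --pt "0 0 0 0 0 0" --pt "0 0 0 0 0 0" --grip 0.1 --force 60

```text
clock: 19.95
position: [0.5778, -0.0827, 0.1165]
ee_rot: [-1.784, -2.585, 0.0]
force: [2.6, 0.9, -0.5]
width: 0.246
```

Emit:
move_arm --pt "0 0 0.5 0 0 0" --pt "0 0 0.5 0 0 0" --pt "0 0 0 0 0 0" --pt "0 0 0 0 0 0"

```text
clock: 20.35
position: [0.5777, -0.0827, 0.1265]
ee_rot: [-1.784, -2.585, 0.0]
force: [5.7, 1.1, -4.7]
width: 0.244
```

Emit:
move_arm --pt "0.1 0 0.7 0 0 0" --pt "0 0 0.7 0 0 0" --pt "0 0 0.7 0 0 0" --pt "0 0 0.7 0 0 0" --pt "0 0 0.7 0 0 0" --pt "0 0 0.7 0 0 0" --pt "0 0 0 0 0 0" --pt "0 0 0 0 0 0"

```text
clock: 21.15
position: [0.5778, -0.0827, 0.1681]
ee_rot: [-1.784, -2.583, 0.001]
force: [1.1, 1.9, -10.0]
width: 0.247
```

```bash
cat > sub.py <<'E'
from h import *
import pickle
from scipy.optimize import least_squares
b=np.array([np.cos(np.radians(-104.4)),np.sin(np.radians(-104.4)),0]);yb=np.array([-b[1],b[0],0]);o=np.array([.577,-.085,0])
def edge(g,col,r0,r1):
    p=g[r0:r1,col].astype(float);d=np.abs(np.diff(p));i=d.argmax();w=d[max(i-2,0):i+3];k=np.arange(max(i-2,0),i+3)[:len(w)];return r0+.5+(w*k).sum()/w.sum()
O={}
for n,kr,tl,tu in [("w2",(118,130),(156,168),(144,155)),("w4",(122,134),(178,188),(168,179))]:
    D=pickle.load(open(n+".pkl","rb"));g=cv2.cvtColor(cv2.imread(f"pics/{n}.png"),cv2.COLOR_BGR2GRAY)
    kc=231 if n=="w2" else 228
    ke=np.median([edge(g,c,*kr) for c in range(kc-2,kc+3)])
    cols=range(345,380); L=np.array([edge(g,c,*tl) for c in cols]);U=np.array([edge(g,c,*tu) for c in cols])
    print(n,"knob",ke,"low",np.median(L),L.std().round(2),"up",np.median(U),U.std().round(2))
    O[n]=(D["K"],D["W"],ke,np.median(L),np.median(U))
def res(p,which):
    dx,z=p; r=[]
    for n in which:
        K,W,ke,l,u=O[n];P=lambda x,y,zz:proj(K,W,o+x*b+y*yb+[0,0,zz])[1]
        r+=[P(.012+dx,0,.114)-ke,P(.005+dx,.106,z)-l,P(-.005+dx,.106,z-.004)-u]
    return r
for w in(["w2"],["w4"],["w2","w4"]):
    s=least_squares(res,[0,.167],args=(w,),x_scale=[.01,.01]);print(w,s.x.round(5),np.round(s.fun,2))
E
python3 sub.py
```

```text
w2 knob 127.29310344827586 low 160.95544554455446 1.9 up 146.75510204081633 1.64
w4 knob 126.92857142857143 low 182.28125 0.03 up 174.27777777777777 0.04
['w2'] [0.00214 0.16252] [-0.1  -1.38  1.39]
['w4'] [-0.00264  0.16896] [ 0.02  0.24 -0.23]
['w2', 'w4'] [-0.00115  0.16739] [-2.68  0.32  2.9   0.8  -1.01 -1.46]
```

Emit:
move_arm --pt "0 0 0.2 0 0 0" --pt "0 0 0.14 0 0 0" --pt "0 0 0 0 0 0" --pt "0 0 0 0 0 0" --pt "0 0 0 0 0 0"

```text
clock: 21.65
position: [0.5778, -0.0827, 0.1714]
ee_rot: [-1.784, -2.583, 0.002]
force: [-1.0, 2.4, -9.9]
width: 0.243
```

Run:
```python
from h import *
s=monitor.observe();print(s["position"].round(4),s["force"].round(1),s["width"])
im,K,W=cam("scene");im2,_,_=cam("top");save("fin",np.hstack([cv2.resize(im[150:270,150:250],None,fx=4,fy=4,interpolation=3),cv2.resize(im[210:330,230:330],None,fx=4,fy=4,interpolation=3)]))
for t in["clip","knob_top","cover","knife"]:
    for r in outline_of("scene",t)[:3]:
        ys,xs=np.nonzero(r["mask"]);print(t,round(r["p"],2),r["rect"],xs.mean().round(1),ys.mean().round(1))
b=np.array([-.2487,-.9686,0]);yb=np.array([.9686,-.2487,0]);o=np.array([.5776,-.0825,0])
print("knob exp px",proj(K,W,o+[0,0,.169]),"tongue end exp",proj(K,W,o+.092*yb+[0,0,.169]))
```

```text
[ 0.5778 -0.0827  0.1714] [-1.   2.4 -9.9] 0.24281406186247956
clip 0.52 [191.7, 222.3, 16.1, 20.0] 198.7 233.3
cover 0.95 [171.2, 163.7, 41.3, 58.8] 195.1 190.1
cover 0.59 [283.9, 233.1, 49.6, 23.2] 308.8 245.5
cover 0.32 [224.7, 213.0, 4.3, 8.0] 227.3 215.8
knife 0.9 [398.5, 218.4, 53.1, 18.7] 424.1 226.9
knife 0.6 [281.7, 233.8, 49.7, 25.3] 310.5 246.4
knife 0.51 [361.5, 173.0, 11.8, 28.6] 365.5 185.1
knob exp px [226.42443934 203.5030936 ] tongue end exp [208.68869115 220.82391639]
```

View pics/fin.png

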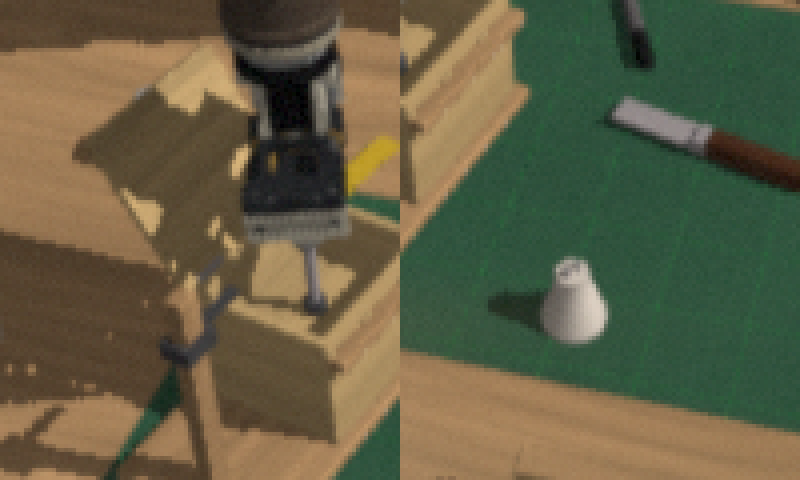

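Run:
```python
from h import *
import pickle
D=pickle.load(open("w4.pkl","rb"));K,W=D["K"],D["W"]
b=np.array([np.cos(np.radians(-104.4)),np.sin(np.radians(-104.4)),0]);yb=np.array([-b[1],b[0],0]);o=np.array([.577,-.085,0])
for dx in(0,-.0026): print(dx,[proj(K,W,o+(x+dx)*b+y*yb+[0,0,.205]).round(1).tolist() for x in(-.008,.008) for y in(.14,.16)],"near face 12 lower",proj(K,W,o+(-.008+dx)*b+.15*yb+[0,0,.193]).round(1))
im=cv2.imread("pics/w4.png")
for c in(400,405,410,415,420,425): print(c,[tuple(int(v) for v in im[r,c]) [1] for r in range(206,236)])
d=imaging.get_image;im2,K2,W2=cam("scene");g=im2.mean(2)
o2=o-.0026*b
for z in(.160,.165,.170,.175): print(z,[proj(K2,W2,o2+x*b+y*yb+[0,0,z]).round(1).tolist() for x,y in((.005,.092),(-.005,.092))],"post top",proj(K2,W2,o2+.15*yb+[0,0,.205]).round(1))
print(g[214:232,200:216].astype(int))
```

```text
0 [[401.6, 222.4], [427.3, 222.3], [394.3, 226.0], [418.5, 225.9]] near face 12 lower [412.9 207.4]
-0.0026 [[402.9, 221.8], [428.8, 221.7], [395.4, 225.4], [419.8, 225.3]] near face 12 lower [414.3 206.7]
400 [171, 169, 172, 175, 169, 160, 138, 108, 96, 95, 96, 95, 90, 93, 96, 94, 94, 98, 118, 143, 146, 142, 142, 142, 142, 141, 138, 141, 142, 139]
405 [171, 170, 168, 170, 170, 169, 169, 170, 168, 170, 169, 167, 168, 168, 167, 166, 170, 171, 161, 148, 141, 141, 141, 142, 141, 140, 142, 143, 142, 143]
410 [125, 158, 168, 169, 168, 168, 170, 170, 168, 169, 169, 170, 171, 169, 169, 171, 174, 173, 158, 148, 156, 183, 192, 191, 190, 189, 184, 181, 177, 175]
415 [154, 164, 165, 167, 164, 167, 166, 167, 168, 167, 168, 167, 169, 170, 168, 172, 173, 171, 151, 141, 135, 134, 131, 134, 134, 136, 137, 136, 141, 140]
420 [80, 82, 80, 79, 81, 81, 82, 82, 83, 80, 82, 95, 135, 150, 154, 154, 159, 158, 147, 137, 105, 59, 32, 27, 30, 31, 28, 30, 30, 25]
425 [84, 84, 83, 83, 81, 83, 84, 82, 83, 84, 83, 83, 81, 85, 108, 145, 157, 158, 136, 104, 90, 87, 86, 90, 94, 97, 99, 98, 97, 104]
0.16 [[207.7, 222.
[... 734 characters left out ...]
  68  70  70  83 135 140 135]
 [ 78  91 137 144 135  81  64  59  64  68  71  72  86 134 135 134]
 [ 80  87 116 139 123  73  64  64  68  73  75  74  86 127 129 132]
 [ 80  81  95 121  96  64  63  65  85 112 111  79  78  95 102 102]
 [ 86  79  84  91  66  64  66  91 122 136 131 111  83  82  84  80]
 [ 83  77  72  68  62  65  79 123 146 145 141 135 123 119 117 117]
 [ 81  67  64  58  63  70  80 109 126 137 140 144 143 143 139 139]
 [ 86  64  61  62  66  75  77  87  97 105 120 135 145 144 145 143]
 [ 93  67  63  66  70  78  78  78  80  83  93 104 113 121 133 144]
 [ 99  69  66  69  78  79  75  75  77  79  81  79  85  91 107 120]
 [112  69  75  67  76  76  75  76  78  78  76  78  78  81  84  89]]
```

Run:
```python
from h import *
s=monitor.observe();print(s["clock"],s["position"].round(4),s["force"].round(1));print(workorder.sign_off())
```

```text
22.0 [ 0.5778 -0.0827  0.1714] [ -2.3   0.7 -11.2]
the job is handed in; nothing more can be done
None
```

I levered the cover open with the filling knife's blade and swung it right back. I then laid the knife flat on the mat and pulled the rod up by its knob. The job was handed in at 22 s, with the gripper still holding the knob against its spring.

- **Cover and desk:** the last picture shows the cover fully back, the knife lying flat, and the clip where it was. The marker and the one bulb in that picture look undisturbed. The other bystanders were outside it, and I did not check them again.
- **Knob height:** the knob top is at about 168.9 mm. That is its 114 mm rest height (taken from the text) plus 54.9 mm of measured lift.
- **Mark height:** the cleanest wrist view puts the tongue's top at 169.0 mm, or up to 169.5 mm using the post top as reference.
- **Grip:** the spring pull read 10 to 11 N against about 9.5 N expected, so the knob had not slipped.

Checks that disagreed or failed:

- **Second wrist view:** the automatic edge fit gave 162.5 mm because shadow edges spoiled it, so I dropped it. Reading that view by hand gave 168 to 169 mm.
- **Scene camera:** it is too coarse for this and points to about 168 mm.
- **Knob top:** the fingers hide it at the end, so I could not compare it with the tongue directly in a picture.
- **Knob width:** the gripper read about 22.5 mm on a 24 mm knob. I left this unexplained.

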